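# Check the oil of a moped engine with its dipstick

### The arm

A 6-joint arm with a two-finger parallel gripper is mounted at the origin on the work surface. World frame = base frame: x ahead of the robot, y to its left, z up, the work surface at z = 0. Lengths are in m, angles in rad, forces in N, time in s.
With the tool pointing down it reaches from about 0.225 to 0.875 m from the base axis. Payload 3.4 kg.
Tool frame: the origin (TCP) lies at the very end of the fingers, on their centre line; the grasp point (between the pads) lies 19 mm behind it; z points along the fingers, y is the line along which they close (so a half turn about z gives the same grasp; the last joint's range is limited). The gripper opens to 85 mm and grips with 20 to 120 N. Pads are 22 mm wide; open, the fingers measure 114 mm over their backs; the gripper's body (76 mm by 85 mm) begins 54 mm behind the grasp point. The pads swing forward as they close: fully open they stand 13 mm farther back than shut.
Start: joints at [1.121, 0.276, 1.505, -0, 1.361, -0.121], TCP at [0.186, 0.544, 0.231] pointing down, gripper open.
Joint ranges: [-2.89, 2.89], [-0.75, 2.08], [0.22, 2.7], [-1.18, 4.32], [0.11, 2.71], [-2.7, 2.7]. Speed limits (rad/s): [2.57, 2.57, 3.14, 3.14, 3.14, 3.14].

### API

Orientations are given as a unit quaternion [w, x, y, z].
In Python, from rig import get_state, optics, sign_off gives the robot as it stands.
- The arm moves only by the tool send_rows, never from a script. Its argument "increments" is a list of rows, each an object with "gripper": the gripper's target within -1 to 1 (shut at 1, half-way at 0, fully open at -1); "linear": the shift along the world's x, y, z in m, a list of three; "delta_rot": the turn, a rotation vector about the world's x, y, z in rad, a list of three. In form: [{"gripper": gripper, "linear": [dx, dy, dz], "delta_rot": [rx, ry, rz]}, ...]. A call has 1 to 8 rows; each row is the pose to reach, as a shift and turn from the pose commanded when the call began; what a row does not reach only later rows make up. A row lasts 1/10 s, in which the tool goes at most 50 mm and 8.59 degrees, less where a joint would pass 70% of its speed; a pose out of reach is approached as far as the arm can. A call with a gripper value outside its range is refused whole. The fingers move at their own pace and stop on an object; "newtons" is the grip in N (left out, the last holds). Time passes only in rows, so rows that repeat a pose let the fingers close. It gives the time, the measured TCP pose, the force, the opening and the grip force at its end, in the units of the state.
- get_state(): the state, without advancing time (a new reading comes with each control period).
- optics.get_image(name): name is "scene" or "top" or "wrist"; returns a dict with "pixels" (480x640x3 uint8, blue, green, red), "K" (3x3 intrinsics, pixels), "rvec" (rotation vector, rad) and "tvec" (3), from world to camera coordinates, as OpenCV has them; the wrist camera has in their place "T_tool_cam" (4x4, takes a point from camera to tool coordinates, whose origin is the TCP and whose axes are the flange's). Camera axes: x right, y down, z forward; pixel columns grow to the right and rows downward; lengths in m; the calibration is good to about 2 mm. The wrist camera is an equidistant fisheye: a pixel r from the principal point sees the ray r / f radians off the axis. A picture is of the moment at which its call begins: read the wrist's pose just before it. There is no depth.
- sign_off(): hands the job in; it is judged then, once.
The state is a dict: "clock": time; "qpos": joint angles; "qd": joint speeds; "effort": joint torques, N m; "position": TCP position; "ee_rot": TCP orientation; "contact_force": force on the tool from outside, world axes, zero at the start; "moment": the same for the moment, N m; "width": finger opening in m; "gripper_force": force on a finger pad.
Only numpy, scipy, OpenCV 4.12 (cv2) and the standard library are available. Lean on these libraries where they do the work, as an engineer would, in place of code of your own. Each camera call takes 0.05 s, during which the arm holds its last target. There are 200 camera calls.

### The job

Check the oil of the moped engine on the bench: take the wiped dipstick from the steel tray, slide it down the engine's slanting filler tube until its collar rests on the mouth all round (let it stop there a moment, do not force it), then draw it right out. Finish holding it in the gripper, quite still and level for reading, marked face up, with its tip above the tray and at least 12 cm higher than the bench, and do not put it down or let go. Do not shift the tools, parts and crockery that lie about.

Things in the scene. Friction and masses are not known exactly. Their poses are not given: they have to be found in the camera images.
- dip_grip (a point): Centre of the aluminium grip of the loose dipstick (about 105 g, balanced near here), a flat-sided block 42 mm long (x), 18 thick (y, pinch here), 34 high (z). +x runs along the rod to the tip, z is the side that the marked face looks to. It starts lying on the tray floor, rod level 17 mm above the floor, z up, tip roughly towards the robot; screwdriver and wrench lie beside it in any order.
- dip_collar (a point): On the rod's axis, in the front face of the round collar (34 mm diameter, 5 mm thick), the face that comes to rest on the tube's mouth: 26 mm ahead (+x) of dip_grip. Same axes. The thin steel rod, 6 mm round, starts here.
- dip_tip (a point): The dipstick's tip, on the axis, 110 mm ahead (+x) of dip_collar, same axes. The rod's last 30 mm is a flat blade 9 mm wide, 3 mm thick, with two cross lines and hatching on its +z face.
- filler_tube: Dark steel tube fixed to the engine. Origin: centre of the rim of its flared mouth, 205 mm above the bench; z points out along its axis, slanting 40 degrees above horizontal, away from the engine and roughly away from the robot. Bore 16 mm, flaring to 26 over the last 26 mm; rim 32 mm across; bore 120 mm deep: the collar stops on the rim before the tip finds the bottom. Nothing in front of it.
- engine: Aluminium moped engine, fixed, on two timbers, lower than the tube's mouth: nothing but the tube higher than 171 mm. Origin under it on the bench. The mouth is at (142, -70, 205) mm in its frame, facing +x. Crankcase 90 x 205 mm, top 145 mm, lugs 164 mm high; round covers on both sides; finned cylinder and head reach y = +242 mm.
- tray: Steel tray, fixed, 270 mm (its x) by 290 mm (its y), floor 3 mm above the bench, rim 16 mm above the bench. Origin: centre of its underside, z = 0.
- screwdriver: Loose screwdriver, wooden handle, 170 mm long, in the tray. Leave it.
- wrench: Loose steel open-ended wrench, 160 mm long, in the tray. Leave it.
- spark_plug: Loose spark plug, 66 mm long, 18 mm thick, lying between tray and engine. Leave it.
- carburettor: Loose small carburettor, about 95 x 52 mm, 82 mm high. Leave it.
- grease_tin: Loose round brass tin, 72 mm across, 40 mm high. Leave it.
- mug: Loose glazed mug, 82 mm across, 92 mm high, handle to its +y. Leave it.
- bowl: Loose earthenware bowl, 116 mm across, 45 mm high. Leave it.
- oil_bottle: Loose closed oil bottle, 68 mm across, 190 mm high. Leave it.
There are look-alikes about, which are no part of the job. Leave any red look-alike of the part that bears dip_grip alone.

How it is judged:
On the way, in this order (a step that is already met when the one before it is completed fails the run):
1. the dipstick is down the filler tube, its collar at rest on the mouth (z of dip_collar in the frame of filler_tube below 0.003 m and distance between dip_collar and filler_tube below 0.009 m and z of dip_tip in the frame of filler_tube below -0.1 m and angle between the x axis of dip_grip and the z axis of filler_tube, either way round below 0.12 rad), for 0.3 s.
2. the dipstick is drawn right out of the tube (z of dip_tip in the frame of filler_tube above 0.005 m and contact force between dipstick and the fingers above 1 N), for 0.1 s.
At the end, for the whole second after the job is handed in: The gripper holds the dipstick still, touching neither engine nor tray, its z axis within 0.2 rad of vertical (rod level, marked face up), grip and tip over 120 mm above the bench, the tip over the tray outline. Before that its collar rested within 3 mm of the tube rim for 0.3 s (contact force between dipstick and the fingers above 1 N and contact force between dipstick and engine below 0.1 N and contact force between dipstick and tray below 0.1 N and angle between dip_grip's own z axis and vertical below 0.2 rad and height (world z) of each of dip_tip, dip_grip above 0.12 m and x of dip_tip in the frame of tray between -0.135 and 0.135 m and y of dip_tip in the frame of tray between -0.145 and 0.145 m and linear speed of dipstick below 0.03 m/s and angular speed of dipstick below 0.3 rad/s); the arm keeps its last pose, push and grip.
It fails at once if the dipstick is forced against the engine (over 40 N) (contact force between dipstick and engine above 40 N).
It fails at once if a tool, part or piece of crockery is shifted by more than 30 mm (distance of any of screwdriver, wrench, spark_plug, carburettor, grease_tin, mug, bowl, oil_bottle from where it was at the start of the episode above 0.03 m).
It also fails if it takes over 58 s, if anything falls off the work surface, if the arm or the gripper's body presses on something with over 40 N, if the wrist force passes 120 N, or if a joint passes its speed limit or range.

## Working session

There is one attempt and no reset: what is moved stays moved. The work goes in short steps, Python scripts to look and compute and a tool call to move; the robot and the scene stay as the last step left them, time stands still between calls to the robot, and variables do not carry over. Pictures are saved under pics/ and viewed, at most 12 in all, crops included, and the job is handed in when it is done.

Besides the shell and the picture viewer there is one more tool, called as name([rows], argument=value, ...), one row to a line, values as JSON. send_rows: Moves the arm, as the interface text tells. Its arguments: {"type":"object","properties":{"increments":{"type":"array"},"newtons":{"type":"number"}},"required":["increments"]}

```bash
mkdir -p pics; cat > h.py <<'E'
import numpy as np, cv2
from rig import get_state, optics, sign_off
from scipy.spatial.transform import Rotation as R
def q2R(q): return R.from_quat([q[1],q[2],q[3],q[0]]).as_matrix()
def snap(name,fn=None):
    s=get_state(); d=optics.get_image(name); d['s']=s
    if name=='wrist':
        T=np.eye(4);T[:3,:3]=q2R(s['ee_rot']);T[:3,3]=s['position']; W=T@np.array(d['T_tool_cam'])
        d['Rc']=W[:3,:3];d['o']=W[:3,3]
    else:
        Rm=cv2.Rodrigues(np.array(d['rvec'],float))[0]; d['Rc']=Rm.T; d['o']=-Rm.T@np.array(d['tvec'],float).ravel()
    d['fish']=name=='wrist'
    if fn: cv2.imwrite('pics/'+fn,d['pixels']); np.save('pics/'+fn+'.npy',{k:d[k] for k in('K','Rc','o','fish','pixels')},allow_pickle=True)
    return d
def load(fn): return np.load('pics/'+fn+'.npy',allow_pickle=True).item()
def ray(d,u,v):
    K=np.array(d['K']); x=(u-K[0,2])/K[0,0]; y=(v-K[1,2])/K[1,1]
    if d['fish']:
        r=np.hypot(x,y); c=np.array([np.sin(r)*x/max(r,1e-9),np.sin(r)*y/max(r,1e-9),np.cos(r)])
    else: c=np.array([x,y,1.]);c/=np.linalg.norm(c)
    return d['Rc']@c
def onz(d,u,v,z):
    r=ray(d,u,v); return d['o']+r*(z-d['o'][2])/r[2]
def proj(d,P):
    K=np.array(d['K']); c=d['Rc'].T@(np.array(P)-d['o'])
    if d['fish']:
        t=np.arctan2(np.hypot(c[0],c[1]),c[2]); n=max(np.hypot(c[0],c[1]),1e-9); x,y=c[0]/n*t,c[1]/n*t
    else: x,y=c[0]/c[2],c[1]/c[2]
    return np.array([K[0,0]*x+K[0,2],K[1,1]*y+K[1,2]])
def tri(obs):
    A=np.zeros((3,3));b=np.zeros(3)
    for d,(u,v) in obs:
        r=ray(d,u,v);M=np.eye(3)-np.outer(r,r);A+=M;b+=M@d['o']
    p=np.linalg.solve(A,b); return p,[np.round(proj(d,p)-np.array(o),1) for d,o in obs]
E
python3 - <<'E'
from h import *
for n in('scene','top'):
    d=snap(n,n+'.png'); print(n,d['o'],d['K'][0][0],d['Rc'][:,2])
print(get_state())
E
```

```text
scene [ 0.97139416 -0.65018758  0.74989043] 440.38930725462995 [-0.46231791  0.66588106 -0.58554638]
top [0.35698107 0.05036935 1.26953684] 438.2942363858122 [ 0.14306606  0.01012478 -0.98966135]
{'clock': 0.1, 'qpos': array([ 1.12101488e+00,  2.76540183e-01,  1.50601934e+00,  2.29902846e-05,
        1.36076237e+00, -1.20996260e-01]), 'qd': array([-2.38627495e-05, -2.35247930e-03, -3.74482640e-03,  8.49265259e-04,
        2.01977910e-03, -1.30690222e-03]), 'effort': array([ 8.04377960e-04, -4.17701411e+01, -2.46403223e+01, -1.77972306e-04,
        5.85408008e-03, -4.57191447e-06]), 'position': array([0.18544112, 0.54375056, 0.23051634]), 'ee_rot': array([-2.54202516e-04,  1.63655457e-01,  9.86517179e-01, -8.26482632e-04]), 'contact_force': array([0.76018584, 1.07456103, 0.59816556]), 'moment': array([-0.00969007,  0.02209819,  0.04254413]), 'gripper_force': 0.0, 'width': 0.08551823988301625}
```

View pics/scene.png

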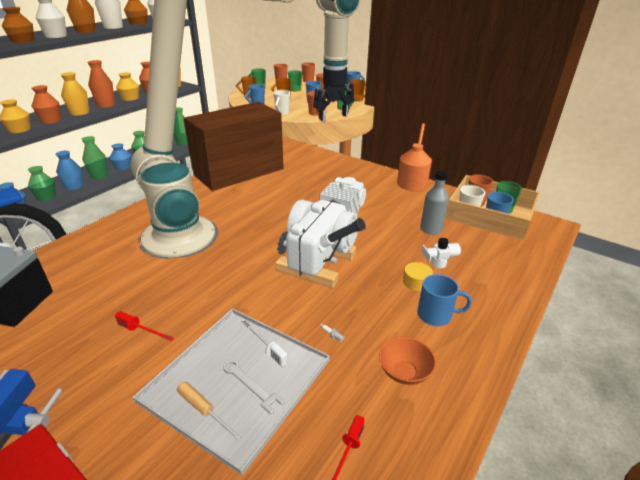

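View pics/top.png

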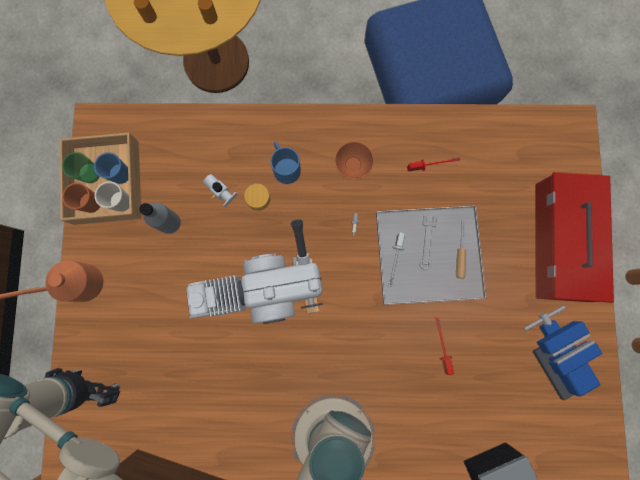

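The scene picture shows the dipstick lying in the tray: grip at (277,352), tip near (243,322). The top view has its grip at (399,240), tip at (391,284), and the tube mouth at about (298,223) (scene (360,226)). I'll enlarge these areas.

```bash
python3 - <<'E'
from h import *
t=load('top.png');s=load('scene.png')
def crop(d,x,y,w,h,k): return cv2.resize(d['pixels'][y:y+h,x:x+w],None,fx=k,fy=k,interpolation=cv2.INTER_CUBIC)
im=np.zeros((600,800,3),np.uint8)
a=crop(t,380,225,40,65,8); im[:a.shape[0],:a.shape[1]]=a      # 320x520
b=crop(t,285,212,30,50,8)[:300]; im[:b.shape[0],330:330+240]=b
c=crop(s,325,205,50,40,8)[:290]; im[305:305+c.shape[0],330:730]=c
e=crop(s,235,312,56,60,4); im[0:240,575:799]=e[:,:224]
cv2.imwrite('pics/c1.png',im)
E
```

```text
(no output)
```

View pics/c1.png

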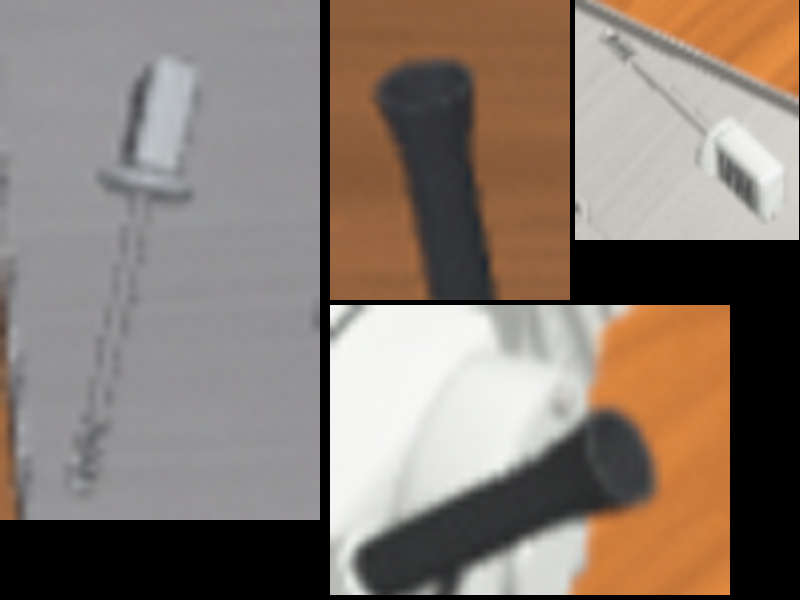

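```bash
python3 - <<'E'
from h import *
from scipy.optimize import minimize_scalar
t=load('top.png');s=load('scene.png')
f=lambda X,Y,x0,y0,ox,oy:(x0+(X-ox+.5)/8-.5,y0+(Y-oy+.5)/8-.5)
mt=f(424,85,285,212,330,0); ms=f(621,458,325,205,330,305)
m,e=tri([(t,mt),(s,ms)]); print('mouth',m,e)
print('at .205', onz(t,*mt,.205),onz(s,*ms,.205))
m=np.array([*((onz(t,*mt,.205)+onz(s,*ms,.205))/2)[:2],.205])
def line(d,a,p):
    ax=np.array([np.cos(a)*np.cos(np.radians(40)),np.sin(a)*np.cos(np.radians(40)),np.sin(np.radians(40))])
    q0=proj(d,m);q1=proj(d,m-ax*.1);n=(q1-q0)/np.linalg.norm(q1-q0)
    w=np.array(p)-q0; return w[0]*n[1]-w[1]*n[0]
for d,p in((t,f(462,290,285,212,330,0)),(s,f(376,566,325,205,330,305)),(s,f(480,514,325,205,330,305))):
    r=minimize_scalar(lambda a:line(d,a,p)**2,bounds=(-.6,.8),method='bounded'); print('az',r.x,r.fun)
g=onz(t,*f(170,113,380,225,0,0),.037); tip=onz(t,*f(82,488,380,225,0,0),.0215)
fs=lambda X,Y:(235+(X-575+.5)/4-.5,312+(Y+.5)/4-.5)
print('grip',g,'tip',tip,'L',np.linalg.norm((g-tip)[:2]),'az',np.arctan2(*(tip-g)[1::-1]))
g2=onz(s,*fs(756,152),.037);print('scene grip',g2,'tip',onz(s,*fs(608,38),.0215))
for c in((378,212),(477,206),(484,298),(383,304)): print('tray',onz(t,*c,.016))
E
```

```text
mouth [0.56209867 0.09976192 0.20424348] [array([0., 0.]), array([ 0., -0.])]
at .205 [0.56201899 0.0997724  0.205     ] [0.56261365 0.09865768 0.205     ]
az 0.17623860956983475 2.3403977183310768e-11
az 0.0951548894163256 8.128455971879165e-12
az -0.06858857320524545 1.611302170464296e-14
grip [ 0.54873726 -0.18996977  0.037     ] tip [ 0.41655839 -0.15913936  0.0215    ] L 0.13572680430269066 az 2.912441979920492
scene grip [ 0.55112497 -0.18815417  0.037     ] tip [ 0.41995181 -0.16270849  0.0215    ]
tray [ 0.6302648  -0.12928797  0.016     ]
tray [ 0.65002993 -0.41774229  0.016     ]
tray [ 0.38393597 -0.4254359   0.016     ]
tray [ 0.36469403 -0.13994558  0.016     ]
```

send_rows([
  {"gripper": -1,"linear": [0.02,-0.02,0.05],"delta_rot": [0,0,0]},
  {"gripper": -1,"linear": [0.04,-0.04,0.09],"delta_rot": [0,0,0]},
  {"gripper": -1,"linear": [0.06,-0.075,0.12],"delta_rot": [0,0,0.03]},
  {"gripper": -1,"linear": [0.08,-0.11,0.15],"delta_rot": [0,0,0.06]},
  {"gripper": -1,"linear": [0.1,-0.15,0.17],"delta_rot": [0,0,0.1]},
  {"gripper": -1,"linear": [0.125,-0.19,0.18],"delta_rot": [0,0,0.1]},
  {"gripper": -1,"linear": [0.15,-0.23,0.18],"delta_rot": [0,0,0.1]},
  {"gripper": -1,"linear": [0.18,-0.27,0.18],"delta_rot": [0,0,0.1]},
])

```text
clock: 0.9
position: [0.3656, 0.2729, 0.412]
ee_rot: [0.001, 0.114, 0.994, 0.0]
contact_force: [0.4, 1.5, 0.7]
width: 0.0848
gripper_force: 0.0
```

send_rows([
  {"gripper": -1,"linear": [0.03,-0.04,0],"delta_rot": [0,0,0]},
  {"gripper": -1,"linear": [0.06,-0.08,0],"delta_rot": [0,0,0]},
  {"gripper": -1,"linear": [0.09,-0.12,0],"delta_rot": [0,0,0]},
  {"gripper": -1,"linear": [0.11,-0.16,0],"delta_rot": [0,0,0]},
  {"gripper": -1,"linear": [0.14,-0.18,0],"delta_rot": [0,0,0]},
  {"gripper": -1,"linear": [0.15,-0.19,0],"delta_rot": [0,0,0]},
  {"gripper": -1,"linear": [0.15,-0.19,0],"delta_rot": [0,0,0]},
])

```text
clock: 1.6
position: [0.5162, 0.0835, 0.4101]
ee_rot: [-0.001, 0.115, 0.993, -0.0]
contact_force: [-1.5, -0.1, 0.7]
width: 0.0861
gripper_force: 0.0
```

```bash
python3 - <<'E'
from h import *
d=snap('wrist','w1.png'); print(d['T_tool_cam'],d['K'],d['s']['position'],d['s']['ee_rot'],d['s']['qpos'],d['s']['clock'])
print(proj(d,[.5622,.0995,.205]),proj(d,[.55,-.189,.037]))
E
```

```text
[[-9.01461310e-04 -9.55512217e-01 -2.94950148e-01  7.47779050e-02]
 [ 9.99999504e-01 -9.86504696e-04  1.39536893e-04  6.94289995e-04]
 [-4.24298912e-04 -2.94949876e-01  9.55512632e-01 -1.42884337e-01]
 [ 0.00000000e+00  0.00000000e+00  0.00000000e+00  1.00000000e+00]] [[371.64829954   0.         316.79835132]
 [  0.         371.64829954 244.37648764]
 [  0.           0.           1.        ]] [0.51624884 0.0834978  0.41006899] [-1.22569686e-03  1.15362432e-01  9.93322702e-01 -1.30914614e-04] [ 2.71883783e-02  1.49975080e-01  1.24277079e+00  9.12087911e-05
  1.75131049e+00 -1.31235179e+00] 1.6
[342.57929766 253.01240463] [152.01508659 251.70324781]
```

View pics/w1.png

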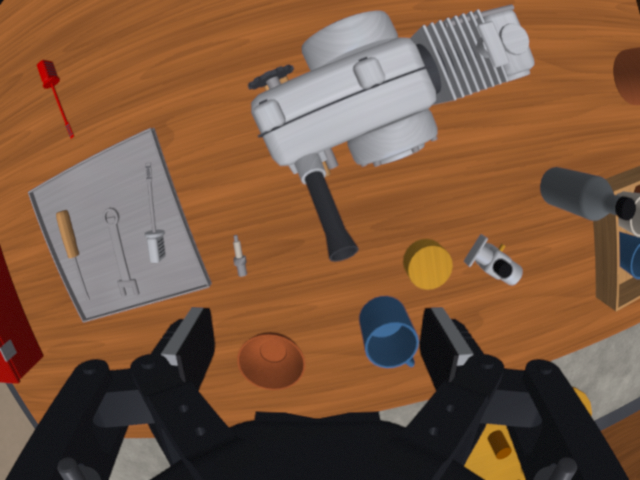

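The wrist view shows the tube's dark mouth at about (342,248), its foot at (316,172), and the dipstick grip at (155,247) with its tip at (149,168). I'll get the tube's azimuth from the dark mask's centre line.

```bash
python3 - <<'E'
from h import *
from scipy.optimize import brentq
import sys
V=[('w1.png',(300,165,365,265),0),('top.png',(285,212,315,262),0),('scene.png',(325,205,375,245),1)]
m=np.array([.5622,.0995,.205])
el=np.radians(40)
N=[]
for fn,(x0,y0,x1,y1),colw in V:
    d=load(fn);im=d['pixels'][y0:y1,x0:x1]
    mk=(im.max(2)<75).astype(np.uint8); n,l,st,_=cv2.connectedComponentsWithStats(mk); k=1+np.argmax(st[1:,4]); mk=l==k
    pts=[]
    if not colw:
        for r in range(mk.shape[0]):
            c=np.where(mk[r])[0]
            if len(c): pts.append((c.mean()+x0,r+y0,len(c)))
    else:
        for r in range(mk.shape[1]):
            c=np.where(mk[:,r])[0]
            if len(c): pts.append((r+x0,c.mean()+y0,len(c)))
    pts=np.array(pts);print(fn,st[k],pts[::4].round(1).tolist()[:20])
    q=pts[len(pts)//4:len(pts)*2//3]
    rr=np.array([ray(d,u,v) for u,v,_ in q]); n=np.linalg.svd(rr)[2][2]; N.append(n)
    f=lambda a:n@[np.cos(a)*np.cos(el),np.sin(a)*np.cos(el),np.sin(el)]
    A=np.linspace(-.8,1,60)
    for a,b in zip(A,A[1:]):
        if f(a)*f(b)<0: print(' az',brentq(f,a,b))
    print(' mouth off-plane mm',1e3*n@(m-d['o']))
ax=np.linalg.svd(np.array(N))[2][2];ax*=np.sign(ax[2]);print('axis 3view',ax,'el',np.degrees(np.arcsin(ax[2])),'az',np.arctan2(ax[1],ax[0]))
w=load('w1.png')
a,b=onz(w,268,152,.147),onz(w,432,80,.147);print('seam az -90:',np.arctan2(*(b-a)[1::-1])-np.pi/2)
g,tp=onz(w,155,247,.03),onz(w,149.5,168,.0215);print(g,tp)
E
```

```text
w1.png [   6    7   52   89 1878] [[316.5, 172.0, 6.0], [314.5, 176.0, 16.0], [315.0, 180.0, 19.0], [316.5, 184.0, 20.0], [317.5, 188.0, 20.0], [319.5, 192.0, 20.0], [321.5, 196.0, 20.0], [322.5, 200.0, 20.0], [324.0, 204.0, 21.0], [326.0, 208.0, 21.0], [327.5, 212.0, 20.0], [329.0, 216.0, 21.0], [330.5, 220.0, 22.0], [332.0, 224.0, 21.0], [333.5, 228.0, 22.0], [335.5, 232.0, 22.0], [337.5, 236.0, 24.0], [339.5, 240.0, 26.0], [341.0, 244.0, 29.0], [342.0, 248.0, 29.0]]
 az 0.18275403706750218
 mouth off-plane mm 0.7249392297940531
top.png [  6   8  15  37 304] [[298.0, 220.0, 5.0], [296.5, 224.0, 12.0], [297.0, 228.0, 9.0], [298.0, 232.0, 9.0], [298.5, 236.0, 8.0], [299.5, 240.0, 8.0], [300.5, 244.0, 8.0], [301.0, 248.0, 7.0], [302.0, 252.0, 7.0], [301.5, 256.0, 4.0]]
 az 0.22197739109996317
 mouth off-plane mm 1.6614505346366575
scene.png [  4  14  36  26 310] [[329.0, 236.5, 4.0], [333.0, 236.5, 8.0], [337.0, 235.6, 9.0], [341.0, 233.0, 9.0], [345.0, 231.0, 9.0], [349.0, 229.5, 8.0], [353.0, 227.0, 9.0], [357.0, 225.0, 11.0], [361.0, 224.5, 10.0]]
 az -0.7869721963732694
 az 0.47905262163453616
 mouth off-plane mm 3.0557790427096165
axis 3view [0.70040223 0.14595371 0.69866604] el 44.320078067709396 az 0.2054454410281327
seam az -90: 0.20593168321850897
[ 0.545306   -0.18480883  0.03      ] [ 0.42487313 -0.15670177  0.0215    ]
```

send_rows([
  {"gripper": -1,"linear": [0.005,-0.045,0],"delta_rot": [0,0,0]},
  {"gripper": -1,"linear": [0.01,-0.09,0],"delta_rot": [0,0,0]},
  {"gripper": -1,"linear": [0.015,-0.135,-0.01],"delta_rot": [0,0,0]},
  {"gripper": -1,"linear": [0.02,-0.175,-0.03],"delta_rot": [0,0,0]},
  {"gripper": -1,"linear": [0.025,-0.21,-0.06],"delta_rot": [0,0,0]},
  {"gripper": -1,"linear": [0.03,-0.24,-0.095],"delta_rot": [0,0,0]},
  {"gripper": -1,"linear": [0.034,-0.26,-0.135],"delta_rot": [0,0,0]},
  {"gripper": -1,"linear": [0.034,-0.272,-0.17],"delta_rot": [0,0,0]},
])

```text
clock: 2.45
position: [0.549, -0.1867, 0.24]
ee_rot: [-0.0, 0.114, 0.994, 0.0]
contact_force: [-1.0, -0.7, -0.4]
width: 0.0851
gripper_force: 0.0
```

send_rows([
  {"gripper": -1,"linear": [0,0,-0.03],"delta_rot": [0,0,0]},
  {"gripper": -1,"linear": [0,0,-0.06],"delta_rot": [0,0,0]},
  {"gripper": -1,"linear": [0,0,-0.07],"delta_rot": [0,0,0]},
  {"gripper": -1,"linear": [0,0,-0.07],"delta_rot": [0,0,0]},
])

```text
clock: 2.85
position: [0.5484, -0.1854, 0.1705]
ee_rot: [-0.001, 0.113, 0.994, 0.001]
contact_force: [0.2, -0.5, 0.4]
width: 0.0854
gripper_force: 0.0
```

```bash
python3 - <<'E'
from h import *
d=snap('wrist','w2.png'); print(d['s']['position'],d['s']['ee_rot'],d['s']['clock'])
print(proj(d,[.55,-.189,.037]))
E
```

```text
[ 0.54843704 -0.18540706  0.17052458] [-1.43295969e-03  1.13322238e-01  9.93556969e-01  7.52766818e-04] 2.85
[311.56081534 234.71986894]
```

View pics/w2.png

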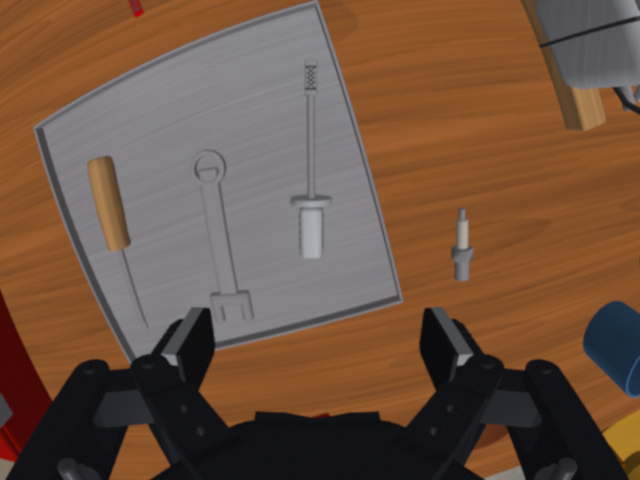

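The dipstick is clear below: grip top face spans about (300..323, 205..258), collar at (311,200), tip at (311,61). The tray rim is close on the right, so I'll go down half-open.

```bash
python3 - <<'E'
from h import *
d=load('w2.png')
g=onz(d,311.5,231.5,.037);t=onz(d,310.8,61,.0215);c=onz(d,311,205,.037);e=onz(d,311.5,258,.037)
print(g,t,c,e,np.linalg.norm(c-e),'L',np.linalg.norm((t-g)[:2]),'az',np.arctan2(*(t-g)[1::-1]))
print('rim',onz(d,383,232,.016))
R0=q2R(get_state()['ee_rot']);print('x az',np.arctan2(R0[1,0],R0[0,0]),R0[:,2])
E
```

```text
[ 0.54748344 -0.18845392  0.037     ] [ 0.41836712 -0.15901141  0.0215    ] [ 0.52717206 -0.1840535   0.037     ] [ 0.56849467 -0.19342263  0.037     ] 0.042371440381331726 L 0.13243068506485414 az 2.9173952290081475
rim [ 0.56677244 -0.13173482  0.016     ]
x az 2.9143300967385417 [ 3.49991337e-04  2.70322315e-04 -9.99999902e-01]
```

```bash
python3 - <<'E'
from h import *
s=get_state();print(s['position'],s['qd'].round(4),s['clock'])
E
```

```text
[ 0.54957081 -0.1861778   0.17207028] [-0.0064 -0.0164 -0.0411 -0.0006 -0.002  -0.0012] 2.9
```

send_rows([
  {"gripper": 0,"linear": [0,0,0],"delta_rot": [0,0,0]},
])

```text
clock: 3.0
position: [0.5506, -0.1871, 0.1734]
ee_rot: [0.002, 0.114, 0.994, -0.0]
contact_force: [0.8, -0.8, 0.5]
width: 0.0732
gripper_force: 0.0
```

send_rows([
  {"gripper": 0,"linear": [-0.001,-0.002,-0.04],"delta_rot": [0,0,0]},
  {"gripper": 0,"linear": [-0.001,-0.002,-0.08],"delta_rot": [0,0,0]},
  {"gripper": 0,"linear": [-0.001,-0.002,-0.115],"delta_rot": [0,0,0]},
  {"gripper": 0,"linear": [-0.001,-0.002,-0.115],"delta_rot": [0,0,0]},
  {"gripper": 0,"linear": [-0.001,-0.002,-0.115],"delta_rot": [0,0,0]},
])

```text
clock: 3.5
position: [0.5495, -0.1897, 0.0577]
ee_rot: [0.001, 0.114, 0.993, -0.0]
contact_force: [0.8, 0.5, 0.6]
width: 0.0427
gripper_force: 0.0
```

```bash
python3 - <<'E'
from h import *
P=[]
for i in range(2):
    d=snap('wrist','w3%d.png'%i);P.append(d['s']['position'])
P.append(get_state()['position']);print(np.array(P))
cv2.imwrite('pics/w3c.png',d['pixels'][:480])
print(proj(d,[.5485,-.19,.037]))
E
```

```text
[[ 0.54947057 -0.18974167  0.0577323 ]
 [ 0.550334   -0.19016317  0.05871233]
 [ 0.55057323 -0.19029897  0.05910422]]
[314.86460784 287.98886051]
```

View pics/w3c.png

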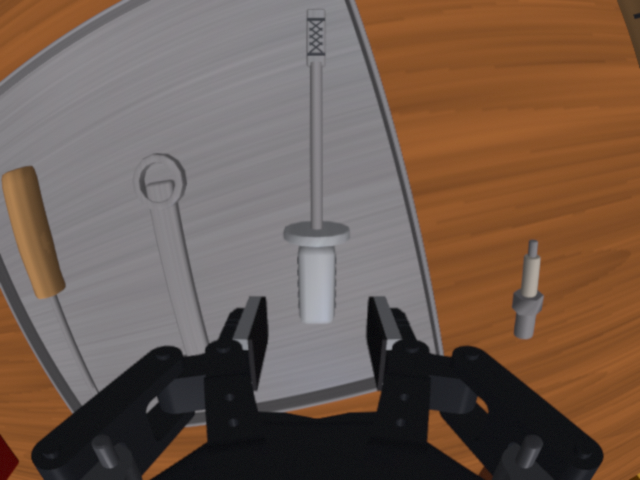

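The grip at (317,285) lies centred between the fingers (265 and 368). Down and close.

send_rows([
  {"gripper": 0,"linear": [0,0,-0.025],"delta_rot": [0,0,0]},
  {"gripper": 0,"linear": [0,0,-0.049],"delta_rot": [0,0,0]},
  {"gripper": 0,"linear": [0,0,-0.049],"delta_rot": [0,0,0]},
  {"gripper": 1,"linear": [0,0,-0.049],"delta_rot": [0,0,0]},
  {"gripper": 1,"linear": [0,0,-0.049],"delta_rot": [0,0,0]},
  {"gripper": 1,"linear": [0,0,-0.049],"delta_rot": [0,0,0]},
  {"gripper": 1,"linear": [0,0,-0.049],"delta_rot": [0,0,0]},
  {"gripper": 1,"linear": [0,0,-0.049],"delta_rot": [0,0,0]},
], newtons=60)

```text
clock: 4.4
position: [0.5501, -0.1902, 0.0096]
ee_rot: [0.002, 0.114, 0.993, -0.001]
contact_force: [-0.3, -0.1, 6.2]
width: 0.0172
gripper_force: 59.9
```

send_rows([
  {"gripper": 1,"linear": [0,0,0],"delta_rot": [0,0,0]},
  {"gripper": 1,"linear": [0,0,0.01],"delta_rot": [0,0,0]},
  {"gripper": 1,"linear": [0,0,0.04],"delta_rot": [0,0,0]},
  {"gripper": 1,"linear": [0,0,0.08],"delta_rot": [0,0,0]},
  {"gripper": 1,"linear": [0,0,0.13],"delta_rot": [0,0,0]},
  {"gripper": 1,"linear": [0,0,0.18],"delta_rot": [0,0,0]},
  {"gripper": 1,"linear": [0,0,0.23],"delta_rot": [0,0,0]},
  {"gripper": 1,"linear": [0,0,0.26],"delta_rot": [0,0,0]},
])

```text
clock: 5.2
position: [0.5492, -0.1897, 0.2729]
ee_rot: [0.003, 0.114, 0.993, -0.001]
contact_force: [0.2, -0.2, -0.9]
width: 0.0172
gripper_force: 59.0
```

```bash
python3 - <<'E'
from h import *
P=[]
for i in range(3):
    d=snap('wrist','w4.png' if i==0 else None);P.append(d['s']['position'])
P=np.mean(P,0);print(P,get_state()['clock'])
d=load('w4.png');d0=dict(d);T=np.array(optics.get_image('wrist')['T_tool_cam']);d0['Rc']=T[:3,:3];d0['o']=T[:3,3]
for X in(-.02,0.021,.026,.136): print(X,proj(d0,[X,0,-.0115]))
g=cv2.resize(d['pixels'][0:390,230:400],None,fx=1.5,fy=1.5);cv2.imwrite('pics/w4c.png',g)
az=.19;el=np.radians(40);a=np.array([np.cos(az)*np.cos(el),np.sin(az)*np.cos(el),np.sin(el)])
x=-a;y=np.cross([0,0,1],x);y/=np.linalg.norm(y);
Rc=q2R(get_state()['ee_rot']);y*=np.sign(y@Rc[:,1]);Rt=np.c_[x,y,np.cross(x,y)]
print(Rt,R.from_matrix(Rt@Rc.T).as_rotvec())
m=np.array([.5622,.0995,.205])
for s in(.15,0): print(s, m+a*(.026+s)-Rt@[.0,0,-.0115])
E
```

```text
[ 0.55033105 -0.19024692  0.27464457] 5.35
-0.02 [315.25336122 365.35837486]
0.021 [314.96674459 277.49060427]
0.026 [314.93247132 265.21678296]
0.136 [314.5421493  -28.96869535]
[[-0.75225889 -0.18885889  0.63122015]
 [-0.14467431  0.98200424  0.12139616]
 [-0.64278761 -0.         -0.76604444]] [-0.01336095 -0.70152974  0.4016258 ]
0.15 [0.7018566  0.12635873 0.30932111]
0 [0.58901776 0.10465759 0.21290297]
```

View pics/w4c.png

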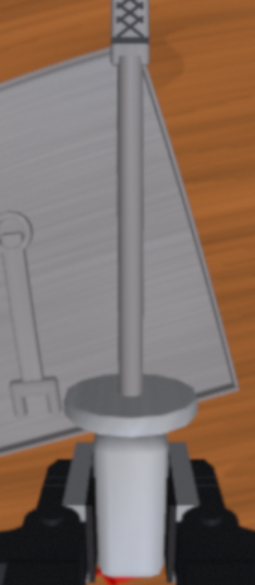

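send_rows([
  {"gripper": 1,"linear": [0.03,0.02,0.03],"delta_rot": [0,-0.09,0.05]},
  {"gripper": 1,"linear": [0.06,0.05,0.05],"delta_rot": [0,-0.18,0.1]},
  {"gripper": 1,"linear": [0.09,0.09,0.07],"delta_rot": [0,-0.27,0.15]},
  {"gripper": 1,"linear": [0.11,0.13,0.08],"delta_rot": [0,-0.36,0.2]},
  {"gripper": 1,"linear": [0.13,0.17,0.09],"delta_rot": [-0.005,-0.45,0.25]},
  {"gripper": 1,"linear": [0.14,0.21,0.1],"delta_rot": [-0.008,-0.54,0.3]},
  {"gripper": 1,"linear": [0.152,0.25,0.1],"delta_rot": [-0.01,-0.62,0.35]},
  {"gripper": 1,"linear": [0.152,0.28,0.1],"delta_rot": [-0.013,-0.7015,0.4015]},
])

```text
clock: 6.2
position: [0.7, 0.0931, 0.3647]
ee_rot: [0.339, -0.091, 0.936, 0.034]
contact_force: [-0.2, 0.5, -1.5]
width: 0.0167
gripper_force: 59.0
```

send_rows([
  {"gripper": 1,"linear": [0,0.02,0],"delta_rot": [0,0,0]},
  {"gripper": 1,"linear": [0,0.036,-0.01],"delta_rot": [0,0,0]},
  {"gripper": 1,"linear": [0,0.036,-0.03],"delta_rot": [0,0,0]},
  {"gripper": 1,"linear": [0,0.036,-0.05],"delta_rot": [0,0,0]},
  {"gripper": 1,"linear": [0,0.036,-0.064],"delta_rot": [0,0,0]},
  {"gripper": 1,"linear": [0,0.036,-0.064],"delta_rot": [0,0,0]},
  {"gripper": 1,"linear": [0,0.036,-0.064],"delta_rot": [0,0,0]},
  {"gripper": 1,"linear": [0,0.036,-0.064],"delta_rot": [0,0,0]},
])

```text
clock: 7.0
position: [0.7008, 0.1266, 0.3038]
ee_rot: [0.34, -0.089, 0.936, 0.033]
contact_force: [0.8, 0.1, -0.8]
width: 0.0173
gripper_force: 59.0
```

```bash
python3 - <<'E'
from h import *
P=[];Q=[]
for n in('wrist','scene','top','wrist'):
    d=snap(n,n+'5.png');P.append(d['s']['position']);Q.append(q2R(d['s']['ee_rot']))
print(np.array(P),np.mean(P,0),'\n',np.mean(Q,0),get_state()['qpos'],get_state()['clock'])
m=np.array([.5622,.0995,.205])
for n in('wrist','scene','top'): print(n,proj(load(n+'5.png'),m))
d=load('wrist5.png');im=np.zeros((480,800,3),np.uint8);im[:,:400]=d['pixels'][:400:,120:520][:480].copy() if 0 else cv2.resize(d['pixels'][0:400,150:483],(400,480))
def cr(n,c,h): 
    x,y=int(c[0]),int(c[1]);return cv2.resize(load(n)['pixels'][y-h:y+h,x-50:x+50],(400,240),interpolation=cv2.INTER_CUBIC)
im[:240,400:]=cr('scene5.png',(385,215),30); im[240:,400:]=cr('top5.png',(296,205),30)
cv2.imwrite('pics/c5.png',im)
E
```

```text
[[0.70075659 0.12655173 0.30381428]
 [0.70083945 0.12655168 0.30425713]
 [0.70087291 0.12652339 0.30447475]
 [0.70077015 0.12654809 0.30439292]] [0.70080978 0.12654372 0.30423477] 
 [[-7.52408211e-01 -1.88863073e-01  6.31040798e-01]
 [-1.44402837e-01  9.82003319e-01  1.21726336e-01]
 [-6.42673768e-01  4.63812067e-04 -7.66139725e-01]] [ 0.02705369  0.13683863  1.720774    0.18614201  0.60066919 -1.84997911] 7.2
wrist [ 314.42121674 -109.36874981]
scene [360.9725832  223.46849263]
top [296.42365    222.11625983]
```

View pics/c5.png

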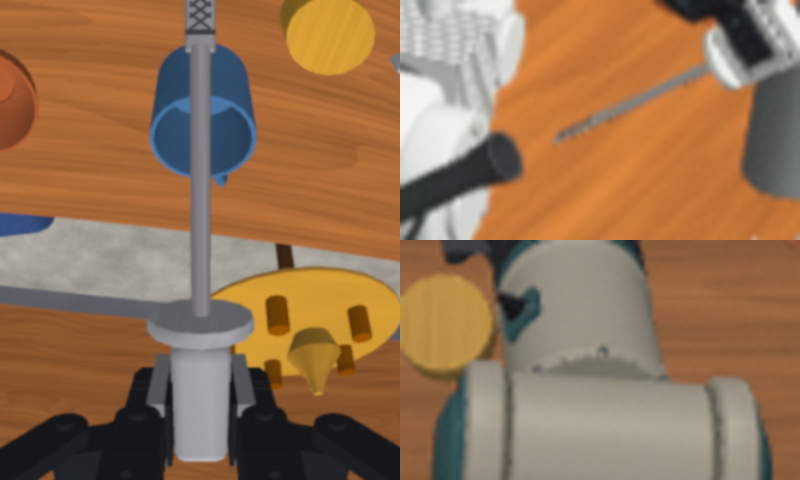

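The rod is held straight in the wrist view; in the scene crop its tip (≈ scene pixel (374,219)) points at the mouth (≈(361,224)), slightly low, matching the 5 mm z shortfall. I'll compare numerically.

```bash
python3 - <<'E'
from h import *
s=load('scene5.png')
P=np.array([.7008,.1265,.3042]);Rt=q2R(get_state()['ee_rot'])
az=.19;el=np.radians(40);a=np.array([np.cos(az)*np.cos(el),np.sin(az)*np.cos(el),np.sin(el)]);m=np.array([.5622,.0995,.205])
tip=P+Rt@[.137,0,-.0115];col=P+Rt@[.027,0,-.0115]
print('tip pred',tip,proj(s,tip),'seen 374.1 219.1; collar',proj(s,col))
for n,p in(('tip',tip),('col',col)):
    w=p-m; print(n,'s',w@a,'off',w-a*(w@a))
# mouth centre in scene by dark ellipse
im=s['pixels'][205:245,340:375];print((im.max(2)<75).any(0).nonzero()[0]+340)
w=load('w1.png')
# mask bottom/side extents of mouth in w1
im=w['pixels'];mk=im.max(2)<75
for r in range(236,268,3):
    c=np.where(mk[r,300:370])[0]; print(r,(c.min()+300,c.max()+300) if len(c) else None,end=' ')
E
```

```text
tip pred [0.5904666  0.10531032 0.22496119] [373.73596412 218.896925  ] seen 374.1 219.1; collar [414.99225336 199.44318961]
tip s 0.03493521307841746 off [ 0.00198628  0.00075609 -0.00249473]
col s 0.1449352090787149 off [ 0.00199968  0.00073167 -0.00250492]
[340 341 342 343 344 345 346 347 348 349 350 351 352 353 354 355 356 357
 358 359 360 361 362 363 364]
236 (np.int64(326), np.int64(349)) 239 (np.int64(327), np.int64(351)) 242 (np.int64(327), np.int64(353)) 245 (np.int64(328), np.int64(355)) 248 (np.int64(328), np.int64(356)) 251 (np.int64(328), np.int64(355)) 254 (np.int64(329), np.int64(352)) 257 (np.int64(330), np.int64(347)) 260 (np.int64(333), np.int64(336)) 263 None 266 None
```

send_rows([
  {"gripper": 1,"linear": [-0.0025,-0.0005,0.0025],"delta_rot": [0,0,0]},
  {"gripper": 1,"linear": [-0.0103,-0.002,-0.0036],"delta_rot": [0,0,0]},
  {"gripper": 1,"linear": [-0.0176,-0.0035,-0.01],"delta_rot": [0,0,0]},
  {"gripper": 1,"linear": [-0.0251,-0.005,-0.0168],"delta_rot": [0,0,0]},
  {"gripper": 1,"linear": [-0.0326,-0.0065,-0.0232],"delta_rot": [0,0,0]},
  {"gripper": 1,"linear": [-0.0364,-0.0072,-0.0264],"delta_rot": [0,0,0]},
  {"gripper": 1,"linear": [-0.0364,-0.0072,-0.0264],"delta_rot": [0,0,0]},
])

```text
clock: 7.9
position: [0.6629, 0.1193, 0.2758]
ee_rot: [0.339, -0.089, 0.936, 0.033]
contact_force: [0.3, 0.3, -0.3]
width: 0.0166
gripper_force: 59.0
```

```bash
python3 - <<'E'
from h import *
s=snap('scene','scene6.png');t=snap('wrist','wrist6.png')
S=get_state();P=S['position'];Rt=q2R(S['ee_rot'])
az=.19;el=np.radians(40);a=np.array([np.cos(az)*np.cos(el),np.sin(az)*np.cos(el),np.sin(el)]);m=np.array([.5622,.0995,.205])
tip=P+Rt@[.137,0,-.0115];w=tip-m;print(P,'tip s',w@a,'off',w-a*(w@a),S['contact_force'])
im=np.zeros((480,800,3),np.uint8)
im[:,:480]=cv2.resize(s['pixels'][195:245,345:395],(480,480),interpolation=cv2.INTER_CUBIC)
im[:,480:]=cv2.resize(t['pixels'][0:120,275:355],(320,480),interpolation=cv2.INTER_CUBIC)
cv2.imwrite('pics/c6.png',im)
E
```

```text
[0.66432818 0.11936291 0.2773346 ] tip s -0.01079840465412743 off [-1.12753231e-04  2.52425645e-04  7.51416392e-05] [ 0.1940284   0.21167233 -0.84954796]
```

View pics/c6.png

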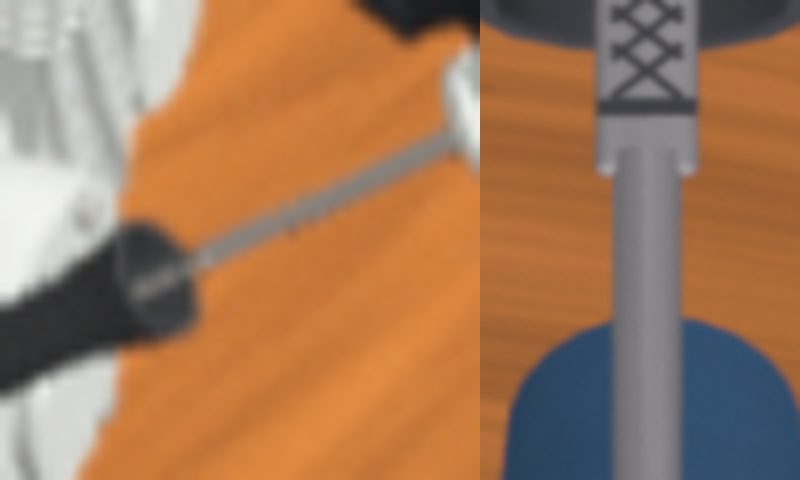

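The tip is inside the mouth, laterally centred in the wrist crop (rod x≈648 against mouth ≈645). Slide in.

send_rows([
  {"gripper": 1,"linear": [-0.0075,-0.0014,-0.0064],"delta_rot": [0,0,0]},
  {"gripper": 1,"linear": [-0.015,-0.0029,-0.0129],"delta_rot": [0,0,0]},
  {"gripper": 1,"linear": [-0.0226,-0.0043,-0.0193],"delta_rot": [0,0,0]},
  {"gripper": 1,"linear": [-0.0301,-0.0058,-0.0257],"delta_rot": [0,0,0]},
  {"gripper": 1,"linear": [-0.0301,-0.0058,-0.0257],"delta_rot": [0,0,0]},
])

```text
clock: 8.5
position: [0.6316, 0.1136, 0.249]
ee_rot: [0.338, -0.089, 0.936, 0.033]
contact_force: [0.2, -0.1, -0.5]
width: 0.0174
gripper_force: 59.0
```

send_rows([
  {"gripper": 1,"linear": [-0.0075,-0.0014,-0.0064],"delta_rot": [0,0,0]},
  {"gripper": 1,"linear": [-0.015,-0.0029,-0.0129],"delta_rot": [0,0,0]},
  {"gripper": 1,"linear": [-0.0226,-0.0043,-0.0193],"delta_rot": [0,0,0]},
  {"gripper": 1,"linear": [-0.0301,-0.0058,-0.0257],"delta_rot": [0,0,0]},
  {"gripper": 1,"linear": [-0.0301,-0.0058,-0.0257],"delta_rot": [0,0,0]},
])

```text
clock: 9.0
position: [0.6016, 0.1078, 0.2235]
ee_rot: [0.338, -0.089, 0.936, 0.033]
contact_force: [-0.6, 0.7, -0.6]
width: 0.0171
gripper_force: 59.0
```

```bash
cat > chk.py <<'E'
from h import *
S=get_state();P=S['position'];Rt=q2R(S['ee_rot'])
az=.19;el=np.radians(40);a=np.array([np.cos(az)*np.cos(el),np.sin(az)*np.cos(el),np.sin(el)]);m=np.array([.5622,.0995,.205])
c=P+Rt@[.027,0,-.0115];w=c-m;print(P,'collar s',w@a,'off',w-a*(w@a),'F',S['contact_force'],'M',S['moment'],S['clock'])
E
python3 chk.py
```

```text
[0.60156351 0.10779161 0.22346725] collar s 0.01574099505478513 off [-9.26754226e-05  7.15156983e-04 -5.25040155e-05] F [-0.58655121  0.74624231 -0.56174161] M [-0.0795322   0.43431126  0.01522714] 9.0
```

send_rows([
  {"gripper": 1,"linear": [-0.0038,-0.0007,-0.0032],"delta_rot": [0,0,0]},
  {"gripper": 1,"linear": [-0.0075,-0.0014,-0.0064],"delta_rot": [0,0,0]},
  {"gripper": 1,"linear": [-0.0083,-0.0016,-0.0071],"delta_rot": [0,0,0]},
  {"gripper": 1,"linear": [-0.0083,-0.0016,-0.0071],"delta_rot": [0,0,0]},
])

```text
clock: 9.4
position: [0.5954, 0.1062, 0.2183]
ee_rot: [0.34, -0.089, 0.936, 0.033]
contact_force: [-0.6, -0.7, -1.2]
width: 0.0173
gripper_force: 59.0
```

send_rows([
  {"gripper": 1,"linear": [-0.0008,-0.0001,-0.0006],"delta_rot": [0,0,0]},
  {"gripper": 1,"linear": [-0.0015,-0.0003,-0.0013],"delta_rot": [0,0,0]},
  {"gripper": 1,"linear": [-0.0015,-0.0003,-0.0013],"delta_rot": [0,0,0]},
])

```text
clock: 9.7
position: [0.5939, 0.1059, 0.2171]
ee_rot: [0.34, -0.089, 0.936, 0.033]
contact_force: [0.4, -0.7, -1.2]
width: 0.0172
gripper_force: 59.0
```

```bash
python3 chk.py
```

```text
[0.59394429 0.10594613 0.21706177] collar s 0.005583605204095954 off [-3.93711672e-05  3.35082676e-04 -2.93417968e-05] F [ 0.35738826 -0.71421533 -1.21235387] M [-0.10213894  0.37213748  0.00708498] 9.7
```

Continue by 1 mm steps until force shows.

send_rows([
  {"gripper": 1,"linear": [-0.0008,-0.0001,-0.0006],"delta_rot": [0,0,0]},
  {"gripper": 1,"linear": [-0.0015,-0.0003,-0.0013],"delta_rot": [0,0,0]},
  {"gripper": 1,"linear": [-0.0015,-0.0003,-0.0013],"delta_rot": [0,0,0]},
])

```text
clock: 10.0
position: [0.5923, 0.1056, 0.2156]
ee_rot: [0.34, -0.089, 0.936, 0.033]
contact_force: [-0.1, 0.4, -0.9]
width: 0.0171
gripper_force: 59.0
```

send_rows([
  {"gripper": 1,"linear": [-0.0008,-0.0001,-0.0006],"delta_rot": [0,0,0]},
  {"gripper": 1,"linear": [-0.0015,-0.0003,-0.0013],"delta_rot": [0,0,0]},
  {"gripper": 1,"linear": [-0.0015,-0.0003,-0.0013],"delta_rot": [0,0,0]},
])

```text
clock: 10.3
position: [0.591, 0.1053, 0.2146]
ee_rot: [0.34, -0.089, 0.936, 0.033]
contact_force: [0.1, 0.3, -0.5]
width: 0.017
gripper_force: 59.1
```

```bash
python3 chk.py
```

```text
[0.59103563 0.10528325 0.21458731] collar s 0.0017049083686981766 off [-2.80063981e-05  2.38048928e-04 -2.08023641e-05] F [ 0.06749729  0.33969512 -0.52866917] M [-0.05493863  0.30938793 -0.00633097] 10.3
```

send_rows([
  {"gripper": 1,"linear": [-0.0008,-0.0001,-0.0006],"delta_rot": [0,0,0]},
  {"gripper": 1,"linear": [-0.0008,-0.0001,-0.0006],"delta_rot": [0,0,0]},
])

```text
clock: 10.5
position: [0.5909, 0.1052, 0.2147]
ee_rot: [0.341, -0.089, 0.935, 0.033]
contact_force: [2.1, 1.8, -0.5]
width: 0.0168
gripper_force: 58.8
```

send_rows([
  {"gripper": 1,"linear": [-0.0008,-0.0001,-0.0006],"delta_rot": [0,0,0]},
  {"gripper": 1,"linear": [-0.0008,-0.0001,-0.0006],"delta_rot": [0,0,0]},
])

```text
clock: 10.7
position: [0.5909, 0.1051, 0.2149]
ee_rot: [0.342, -0.089, 0.935, 0.033]
contact_force: [3.9, 3.1, 0.7]
width: 0.0167
gripper_force: 58.7
```

send_rows([
  {"gripper": 1,"linear": [-0.0008,-0.0001,-0.0006],"delta_rot": [0,0,0]},
  {"gripper": 1,"linear": [-0.0008,-0.0001,-0.0006],"delta_rot": [0,0,0]},
])

```text
clock: 10.9
position: [0.5908, 0.1049, 0.215]
ee_rot: [0.342, -0.089, 0.935, 0.032]
contact_force: [5.8, 2.3, 0.8]
width: 0.0169
gripper_force: 58.6
```

```bash
python3 chk.py
```

```text
[0.59082389 0.10491223 0.21495028] collar s 0.0016661471031658207 off [-1.71842417e-04 -9.43119806e-05  2.22335502e-04] F [5.77778429 2.2660312  0.76139642] M [ 0.33798666 -0.48591606  0.11293485] 10.9
```

Contact: motion stopped with about 5 N along the axis. A touch more, then hold.

send_rows([
  {"gripper": 1,"linear": [-0.0008,-0.0001,-0.0006],"delta_rot": [0,0,0]},
  {"gripper": 1,"linear": [-0.0015,-0.0003,-0.0013],"delta_rot": [0,0,0]},
  {"gripper": 1,"linear": [-0.0015,-0.0003,-0.0013],"delta_rot": [0,0,0]},
  {"gripper": 1,"linear": [-0.0015,-0.0003,-0.0013],"delta_rot": [0,0,0]},
  {"gripper": 1,"linear": [-0.0015,-0.0003,-0.0013],"delta_rot": [0,0,0]},
  {"gripper": 1,"linear": [-0.0015,-0.0003,-0.0013],"delta_rot": [0,0,0]},
  {"gripper": 1,"linear": [-0.0015,-0.0003,-0.0013],"delta_rot": [0,0,0]},
])

```text
clock: 11.6
position: [0.5908, 0.1047, 0.2151]
ee_rot: [0.344, -0.088, 0.934, 0.032]
contact_force: [8.3, 4.8, 1.6]
width: 0.0171
gripper_force: 58.6
```

```bash
python3 chk.py; python3 - <<'E'
from h import *
s=snap('scene','scene7.png');t=snap('wrist','wrist7.png')
im=np.zeros((480,800,3),np.uint8)
im[:,:480]=cv2.resize(s['pixels'][195:245,340:390],(480,480),interpolation=cv2.INTER_CUBIC)
im[:,480:]=cv2.resize(t['pixels'][180:360,256:376],(320,480),interpolation=cv2.INTER_CUBIC)
cv2.imwrite('pics/c7.png',im)
E
```

```text
[0.59075944 0.10467626 0.21514623] collar s 0.0016714439457590987 off [-0.0002148  -0.00030884  0.0003209 ] F [8.3103561  4.76441897 1.64715629] M [ 0.62281666 -0.93243117  0.26030602] 11.6
```

View pics/c7.png

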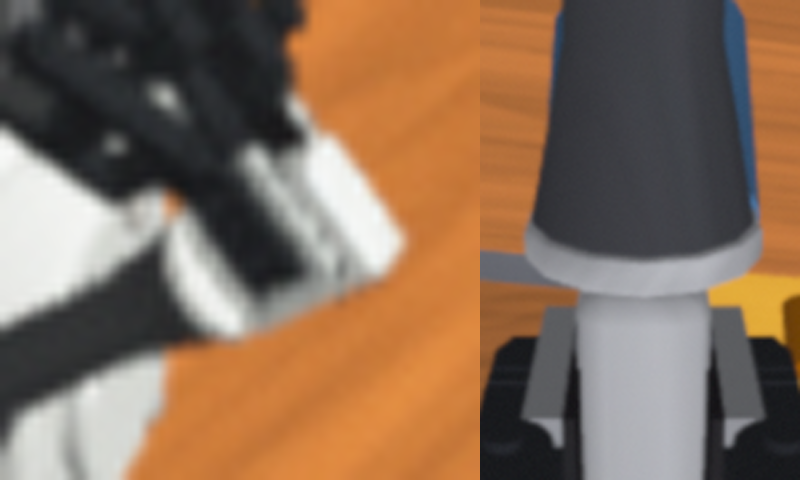

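The collar sits flush and centred on the mouth (wrist crop: collar mid x≈644, tube ≈645; scene crop: collar against rim at (200,265)). Draw it out along the axis.

send_rows([
  {"gripper": 1,"linear": [0.0075,0.0014,0.0064],"delta_rot": [0,0,0]},
  {"gripper": 1,"linear": [0.018,0.0035,0.0154],"delta_rot": [0,0,0]},
  {"gripper": 1,"linear": [0.03,0.0058,0.0257],"delta_rot": [0,0,0]},
  {"gripper": 1,"linear": [0.0421,0.0081,0.036],"delta_rot": [0,0,0]},
  {"gripper": 1,"linear": [0.0542,0.0104,0.0463],"delta_rot": [0,0,0]},
  {"gripper": 1,"linear": [0.0662,0.0128,0.0566],"delta_rot": [0,0,0]},
  {"gripper": 1,"linear": [0.0782,0.0151,0.0669],"delta_rot": [0,0,0]},
  {"gripper": 1,"linear": [0.0902,0.0174,0.0772],"delta_rot": [0,0,0]},
])

```text
clock: 12.5
position: [0.6767, 0.1221, 0.2877]
ee_rot: [0.338, -0.089, 0.936, 0.033]
contact_force: [-0.6, 0.9, -0.4]
width: 0.0169
gripper_force: 59.3
```

send_rows([
  {"gripper": 1,"linear": [0.009,0.0017,0.0077],"delta_rot": [0,0,0]},
  {"gripper": 1,"linear": [0.018,0.0035,0.0154],"delta_rot": [0,0,0]},
  {"gripper": 1,"linear": [0.0256,0.0049,0.0219],"delta_rot": [0,0,0]},
  {"gripper": 1,"linear": [0.0256,0.0049,0.0219],"delta_rot": [0,0,0]},
  {"gripper": 1,"linear": [0.0256,0.0049,0.0219],"delta_rot": [0,0,0]},
])

```text
clock: 13.0
position: [0.7023, 0.127, 0.3097]
ee_rot: [0.339, -0.089, 0.936, 0.033]
contact_force: [0.7, 0.4, -1.3]
width: 0.0171
gripper_force: 59.3
```

```bash
python3 chk.py; python3 - <<'E'
from h import *
S=get_state();Rc=q2R(S['ee_rot']);az=2.914
Rt=np.c_[[np.cos(az),np.sin(az),0],[-np.sin(az),np.cos(az),0],[0,0,0]];x,y=Rt[:,0],Rt[:,1];y=y*np.sign(y@Rc[:,1]);Rt=np.c_[x,y,np.cross(x,y)]
print(S['position'],R.from_matrix(Rt@Rc.T).as_rotvec(),S['width'])
E
```

```text
[0.70231235 0.12696965 0.30969697] collar s 0.14970994422269676 off [-1.04353269e-04  4.98870918e-04  9.84286215e-06] F [ 0.71564708  0.37579211 -1.32808563] M [-0.12940961  0.42258021 -0.00152118] 13.0
[0.70231235 0.12696965 0.30969697] [ 0.01228235  0.69971864 -0.40065493] 0.017051274590134575
```

send_rows([
  {"gripper": 1,"linear": [0,-0.02,0.03],"delta_rot": [0,0.05,-0.028]},
  {"gripper": 1,"linear": [0,-0.05,0.05],"delta_rot": [0.002,0.13,-0.075]},
  {"gripper": 1,"linear": [-0.005,-0.09,0.05],"delta_rot": [0.004,0.23,-0.13]},
  {"gripper": 1,"linear": [-0.015,-0.13,0.04],"delta_rot": [0.006,0.33,-0.19]},
  {"gripper": 1,"linear": [-0.03,-0.17,0.03],"delta_rot": [0.008,0.43,-0.25]},
  {"gripper": 1,"linear": [-0.045,-0.21,0.02],"delta_rot": [0.01,0.53,-0.3]},
  {"gripper": 1,"linear": [-0.055,-0.25,0.01],"delta_rot": [0.011,0.62,-0.35]},
  {"gripper": 1,"linear": [-0.065,-0.29,0],"delta_rot": [0.012,0.7,-0.4]},
])

```text
clock: 13.8
position: [0.6372, -0.1643, 0.3101]
ee_rot: [-0.001, 0.114, 0.993, -0.0]
contact_force: [0.8, -0.3, -0.3]
width: 0.0169
gripper_force: 59.2
```

send_rows([
  {"gripper": 1,"linear": [-0.007,-0.04,-0.015],"delta_rot": [0,0,0]},
  {"gripper": 1,"linear": [-0.014,-0.08,-0.03],"delta_rot": [0,0,0]},
  {"gripper": 1,"linear": [-0.02,-0.11,-0.04],"delta_rot": [0,0,0]},
  {"gripper": 1,"linear": [-0.024,-0.128,-0.05],"delta_rot": [0,0,0]},
  {"gripper": 1,"linear": [-0.024,-0.128,-0.05],"delta_rot": [0,0,0]},
  {"gripper": 1,"linear": [-0.024,-0.128,-0.05],"delta_rot": [0,0,0]},
  {"gripper": 1,"linear": [-0.024,-0.128,-0.05],"delta_rot": [0,0,0]},
  {"gripper": 1,"linear": [-0.024,-0.128,-0.05],"delta_rot": [0,0,0]},
])

```text
clock: 14.6
position: [0.6146, -0.2895, 0.2615]
ee_rot: [0.002, 0.112, 0.994, -0.0]
contact_force: [-0.9, 0.3, -0.2]
width: 0.0172
gripper_force: 59.3
```

```bash
python3 - <<'E'
from h import *
s=snap('scene','scene8.png');t=snap('wrist','wrist8.png');S=get_state()
Rc=q2R(S['ee_rot']);print(S['position'],Rc[:,0],Rc[:,2],'tip',S['position']+Rc@[.137,0,-.0115],np.abs(S['qd']).max(),S['gripper_force'],S['clock'])
im=np.zeros((480,800,3),np.uint8)
im[:,:480]=cv2.resize(s['pixels'][200:440,130:370],(480,480),interpolation=cv2.INTER_CUBIC)
im[:,480:]=cv2.resize(t['pixels'][0:400,183:450],(320,480))
cv2.imwrite('pics/c8.png',im)
E
```

```text
[ 0.61443228 -0.28980696  0.26135567] [-0.97470286  0.22348808 -0.00272406] [ 2.56789038e-03 -9.89410587e-04 -9.99996213e-01] tip [ 0.48086846 -0.25917771  0.27248243] 0.0050814626979687446 59.25161361694336 14.7
```

View pics/c8.png

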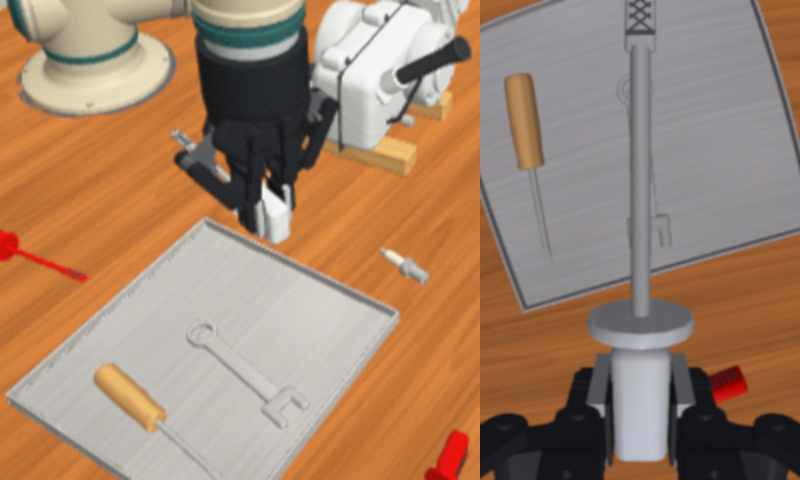

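The dipstick is held level and still, with its hatching visible from above. Its tip is over the tray at about (0.481, -0.259, 0.272). The other parts in view have not been shifted. Handing in.

```bash
python3 -c "
from h import *
print(sign_off())"
```

```text
the job is handed in; nothing more can be done
None
```

I seated the dipstick in the filler tube with its collar on the mouth, drew it right out, and handed the job in with it held level and still, marked face up, its tip about 27 cm above the tray; the hand-in gave no verdict.

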